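Flip the status flag of the gold-rimmed mirror to green

TASK

The mirror in the round gold-rimmed mount is aligned: flip the red status flag that shares a base plate with that mount over its pivot, until it lies fully flat on the rests of the other side with the green face up. Do it only by pressing and pushing with the fingertips (pressing the short tail down raises the flag), without pinching the flag between the fingers. Leave the flag of the pink-window mount and the loose things where they are, and move clear.

Things in the scene. Friction and masses are not known exactly. Their poses are not given: they have to be found in the camera images.
- ring_station: station of the round mirror mount with the gold rim, fixed: steel base 120 (x) x 235 (y) x 12 mm, y -65 to +170 mm. Origin on the bench right below the middle of the flag's hinge; z up, y along the hinge towards the optic, x from the side where the red-up flag lies to where the green-up flag lies. The optic stands at y +125 mm, 111 mm high, 72 mm wide
- ring_hinge (a point): middle of that flag's hinge line, 90 mm above the bench, axes as the station. Two cheeks (26 mm in x, 8 in y, at y +-52 mm, tops 104 mm above the bench) carry it; on each a bar (140 mm in x, top 86 mm above the bench) holds two dark 8 mm rest pins at x +-66 mm, reaching in to y +-34 mm. Between cheeks and pins the room is free down to the base
- ring_flag (a joint): flag angle (rad): 0 lies flat on the near rests (free end to the station's -x), red up; starts at 0 to 0.35; pi/2 upright; pi (end stop) flat on the far rests (+x), green up. Friction hinge, about 0.05 N m: the flag stays where it is left and does not fall by itself
- ring_flag_edge (a point): middle of the flag's free edge, 90 mm from the hinge line. The flag is a stiff plate 80 mm wide and 8 mm thick, its mid-plane through the hinge line, 70 g; red sheet on one face, green on the other, with a black border
- ring_flag_tail (a point): end of the short tail on the other side of the hinge, 52 mm from the hinge line; tail 36 mm wide, 8 mm thick, in one plane with the flag: pressing it down raises the flag, and it can be pressed right down between the cheeks
- pink_station: station of the square dark mount with the pink window, fixed: steel base 120 (x) x 235 (y) x 12 mm, y -65 to +170 mm. Origin on the bench right below the middle of the flag's hinge; z up, y along the hinge towards the optic, x from the side where the red-up flag lies to where the green-up flag lies. The optic stands at y +125 mm, 111 mm high, 72 mm wide
- pink_hinge (a point): middle of that flag's hinge line, 90 mm above the bench, axes as the station. Two cheeks (26 mm in x, 8 in y, at y +-52 mm, tops 104 mm above the bench) carry it; on each a bar (140 mm in x, top 86 mm above the bench) holds two dark 8 mm rest pins at x +-66 mm, reaching in to y +-34 mm. Between cheeks and pins the room is free down to the base
- pink_flag (a joint): flag angle (rad): 0 lies flat on the near rests (free end to the station's -x), red up; starts at 0 to 0.35; pi/2 upright; pi (end stop) flat on the far rests (+x), green up. Friction hinge, about 0.05 N m: the flag stays where it is left and does not fall by itself
- pink_flag_edge (a point): middle of the flag's free edge, 90 mm from the hinge line. The flag is a stiff plate 80 mm wide and 8 mm thick, its mid-plane through the hinge line, 70 g; red sheet on one face, green on the other, with a black border
- pink_flag_tail (a point): end of the short tail on the other side of the hinge, 52 mm from the hinge line; tail 36 mm wide, 8 mm thick, in one plane with the flag: pressing it down raises the flag, and it can be pressed right down between the cheeks
- driver: loose screwdriver lying on the bench; origin at its underside
- jar: loose closed jar, 56 mm across and 60 mm high; origin at the centre of its underside, z up
- lens_ring: loose brass lens retaining ring, 56 mm across, 14 mm high; origin at the centre of its underside
Not all that is in view belongs to the job. Of the things that look like the driver, take the one that is farthest from the robot's base at the start.

How it is judged (in metres and radians):
At the end, for the whole second after the job is handed in: The flag on the base plate of the gold-rimmed mount lies green up within 0.09 rad (5 degrees) of its far end stop, at rest; the free edge of the other flag is within 12 mm, and each loose thing within 25 mm, of where it began, at rest (value of joint ring_flag above 3.05 rad and velocity of joint ring_flag between -0.05 and 0.05 rad/s and distance of pink_flag_edge from where it was at the start of the episode below 0.012 m and distance of each of driver, jar, lens_ring from where it was at the start of the episode below 0.025 m and linear speed of each of driver, jar, lens_ring below 0.02 m/s); the robot touches nothing.
It fails at once if the flag is pinched: more than 1.5 N from the fingers on both of its faces at once ((contact force between the fingers and ring_flag_red_face above 1.5 N or contact force between the fingers and ring_flag_red_tail above 1.5 N) and (contact force between the fingers and ring_flag_green_face above 1.5 N or contact force between the fingers and ring_flag_green_tail above 1.5 N)).
It fails at once if the flag of the pink-window mount is moved (free edge by more than 12 mm) (distance of pink_flag_edge from where it was at the start of the episode above 0.012 m).
It fails at once if a loose thing is pushed away, lifted or carried (more than 25 mm) or the jar tipped over (distance of any of driver, jar, lens_ring from where it was at the start of the episode above 0.025 m or angle between jar's own z axis and vertical above 0.4 rad).
It also fails if it takes over 45 s, if anything falls off the work surface, if the arm or the gripper's body presses on something with over 40 N, if the wrist force passes 120 N, or if a joint passes its speed limit or range.

ROBOT

A 6-joint arm with a two-finger parallel gripper is mounted at the origin on the work surface. World frame = base frame: x ahead of the robot, y to its left, z up, the work surface at z = 0. Lengths are in m, angles in degrees, forces in N, time in s.
With the tool pointing down it reaches from about 0.4 to 0.825 m from the base axis. Payload 7 kg.
Tool frame: the origin (TCP) lies between the finger pads; the fingertips stand 11 mm ahead of it and the grasp point (between the pads) lies 8 mm behind it; z points along the fingers, y is the direction in which the jaws open and shut (so a half turn about z gives the same grasp; the last joint's range is limited). The gripper opens to 88 mm and grips with 3 to 60 N. Pads are 19 mm wide; open, the fingers measure 130 mm over their backs; the gripper's body (78 mm by 193 mm) begins 47 mm behind the grasp point.
Start: joints at [91.564, 20.546, 0.682, 0, -70.136, -16.507], TCP at [0.174, 0.652, 0.238] pointing down, gripper open.
Joint ranges: [-176.03, 176.03], [-82.01, 121.73], [-58.28, 71.71], [-173.87, 95.51], [-174.79, -0.11], [-173.66, 173.66]. Speed limits (degrees/s): [136.94, 136.94, 172.46, 180, 180, 180].

INTERFACE

Orientations are given as [roll, pitch, yaw] about the fixed x, y, z axes, in that order (R = Rz(yaw) Ry(pitch) Rx(roll)).
In Python, from plant import r gives the robot as it stands.
- The arm moves only by the shell command python3 -m inch 'ROWS' [OPENING] [FORCE]. ROWS is JSON, a list of rows, each an object of numbers: "x", "y", "z": the shift along the tool's x, y, z as a fraction of full scale; "yaw": the turn about the tool's z as a fraction of full scale. In form: [{"x": .., "y": .., "z": .., "yaw": ..}, ...]. A call has 1 to 5 rows; each row shifts and turns the pose as measured when the row begins, along the tool's axes as they then stand; what a row does not reach is not made up. Full scale, the value 1, is 0.025 m for a shift and 4 degrees for a turn. A row lasts 1/12 s, in which the tool goes at most 41.7 mm and 7.16 degrees, less where a joint would pass 70% of its speed; a pose out of reach is approached as far as the arm can. A call with a number of a shift or a turn outside -1 to 1 is refused whole. A call with a gripper value outside its range is refused whole. OPENING is the opening, from -1 (shut) to 1 (fully open), set as the call begins (- or left out, the last holds). The fingers move at their own pace and stop on an object; FORCE is the grip in N (left out, the last holds). Time passes only in rows, so rows that do not move let the fingers close. It gives the time, the measured TCP pose, the force and the opening at its end, in the units of the state.
- r.get_state(): the state, without advancing time (a new reading comes with each control period).
- r.capture(name): name is "scene" or "top" or "wrist"; returns (picture, depth): 400x640x3 uint8, red, green, blue; 400x640 float32, m along the optical axis (not along the pixel's ray), 0 where there is no reading.
- r.camera_info(name): a dict with "mtx" (3x3 intrinsics, pixels), "k1" (the pictures are not rectified: a ray, as slopes to the right and down, at radius r is drawn at 1 + k1 r^2 times it, then the intrinsics apply), "pose" (4x4, takes a point from camera to world coordinates). Camera axes: x right, y down, z forward; pixel columns grow to the right and rows downward; lengths in m; the calibration is good to about 2 mm. A picture is of the moment at which its call begins: read the wrist's pose just before it. camera_info takes no time and is no camera call; for the wrist camera it gives the pose at the moment of the call.
- r.close_job(): hands the job in, once; it reports no verdict.
The state is a dict: "time_s": time; "joints": joint angles; "qd": joint speeds; "joint_torque": joint torques, N m; "tcp_pos": TCP position; "eef_rot": TCP orientation; "contact_force": force on the tool from outside, world axes, zero at the start; "moment": the same for the moment, N m; "gripper_width": finger opening in m.
Only numpy, scipy, OpenCV 4.12 (cv2) and the standard library are available. Lean on these libraries where they do the work, as an engineer would, in place of code of your own. Each camera call takes 0.05 s, during which the arm holds its last target. There are 200 camera calls.

## Working session

There is one attempt and no reset: what is moved stays moved. The work goes in short steps, Python scripts to look and compute and a shell command to move; the robot and the scene stay as the last step left them, time stands still between calls to the robot, and variables do not carry over. Pictures are saved under pics/ and viewed, about 8 in all and at most 12, crops included, and the job is handed in when it is done.

```bash
mkdir -p pics; ls; cat > h.py <<'E'
import numpy as np, cv2, pickle
from plant import r
def cap(n):
    i=r.camera_info(n); p,d=r.capture(n); return p,d,i
def world(px,d,i):
    # px Nx2 (u,v), d depth -> world
    px=np.atleast_2d(px).astype(float); K=np.array(i["mtx"]); s=np.c_[(px[:,0]-K[0,2])/K[0,0],(px[:,1]-K[1,2])/K[1,1]]
    u=s.copy()
    for _ in range(20): u=s/(1+i["k1"]*(u**2).sum(1,keepdims=True))
    P=np.c_[u,np.ones(len(u))]; T=np.array(i["pose"])
    return (P*np.reshape(d,(-1,1)))@T[:3,:3].T+T[:3,3]
E
python3 - <<'E'
from h import *
for n in("scene","top"):
    p,d,i=cap(n); pickle.dump((p,d,i),open(f"pics/{n}0.pkl","wb")); cv2.imwrite(f"pics/{n}0.png",p[...,::-1]); print(n,np.round(i["pose"],3).tolist(),i["k1"],np.diag(i["mtx"]))
s=r.get_state(); print(s["tcp_pos"],s["eef_rot"],s["time_s"])
E
```

```text
pics
scene [[-0.196, 0.762, -0.617, 1.076], [0.98, 0.164, -0.108, -0.041], [0.019, -0.626, -0.779, 0.777], [0.0, 0.0, 0.0, 1.0]] -0.05223499982614996 [387.82411624 387.82411624   1.        ]
top [[0.025, -0.982, 0.186, 0.345], [-0.999, -0.031, -0.032, -0.113], [0.037, -0.185, -0.982, 1.089], [0.0, 0.0, 0.0, 1.0]] -0.06138163581335703 [384.47519119 384.47519119   1.        ]
[0.17396897 0.65177194 0.23670452] [ 1.79915262e+02 -7.71343957e-03 -1.49468244e+01] 0.1
```

View pics/top0.png

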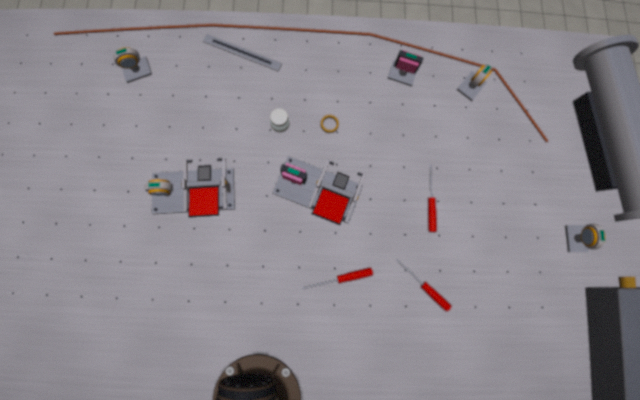

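View pics/scene0.png

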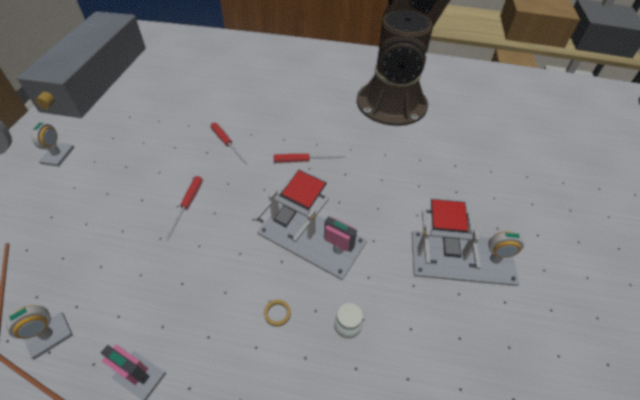

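Ring station in the top view: gold-rimmed mount at (158,187), red flag at (203,201) on the same plate, and dark tail at about (204,173). The pink-window mount is at (293,174), with its flag at (332,205). The small gold and pink mounts elsewhere have no flags. Next I'll measure, and enlarge the ring station to confirm.

```bash
python3 - <<'E'
from h import *
for n in("top","scene"):
    p,d,i=pickle.load(open(f"pics/{n}0.pkl","rb"))
    hsv=cv2.cvtColor(p,cv2.COLOR_RGB2HSV)
    m=((hsv[...,1]>170)&(hsv[...,2]>110)&((hsv[...,0]<6)|(hsv[...,0]>174))).astype(np.uint8)
    k,l,st,c=cv2.connectedComponentsWithStats(m)
    for j in range(1,k):
        if st[j,4]<60: continue
        v,u=np.nonzero(cv2.erode((l==j).astype(np.uint8),np.ones((3,3)))); 
        if len(u)<30: continue
        P=world(np.c_[u,v],d[v,u],i); q=P.mean(0); w=np.linalg.svd(P-q)[2]
        print(n,np.round(c[j]),st[j,4],"mean",q.round(4),"normal",(w[2]*np.sign(w[2,2])).round(3))
        if st[j,4]>600:
            b=cv2.boxPoints(cv2.minAreaRect(P[:,:2].astype(np.float32))); print(b.round(3).tolist(), P[:,2].min().round(3),P[:,2].max().round(3))
    v,u=np.mgrid[:400,:640]; P=world(np.c_[u.ravel(),v.ravel()],d.ravel(),i)
    # base plate
    for nm,cx,cy in (("ring",.55,.17),("pink",.55,-.18)):
        s=(abs(P[:,0]-cx)<.2)&(abs(P[:,1]-cy)<.18)&(P[:,2]>.008)&(P[:,2]<.016)
        M=s.reshape(400,640).astype(np.uint8); k,l,st,c=cv2.connectedComponentsWithStats(M); j=1+st[1:,4].argmax()
        R=cv2.minAreaRect(P[s&(l.ravel()>0)&(st[l.ravel(),4]>20)][:,:2].astype(np.float32)); print(n,nm,"base",np.round(R[0],4),np.round(R[1],4),round(R[2],2))
    if n=="top": print("bench z",np.median(P[:,2]))
p,d,i=pickle.load(open("pics/scene0.pkl","rb")); a=cv2.resize(p[180:300,390:540],None,fx=4,fy=4,interpolation=3); cv2.imwrite("pics/crop1.png",a[...,::-1])
E
```

```text
top [203. 201.] 776 mean [0.5114 0.1521 0.0993] normal [0.101 0.008 0.995]
[[0.4749999940395355, 0.18299999833106995], [0.4819999933242798, 0.11500000208616257], [0.550000011920929, 0.12200000137090683], [0.5429999828338623, 0.1899999976158142]] 0.092 0.108
top [331. 206.] 737 mean [ 0.5089 -0.1795  0.106 ] normal [ 0.891 -0.37   0.265]
[[0.3319999873638153, -0.15000000596046448], [0.527999997138977, -0.22300000488758087], [0.5509999990463257, -0.1589999943971634], [0.35499998927116394, -0.08699999749660492]] 0.094 1.089
top [432. 215.] 215 mean [ 0.5032 -0.4709  0.0323] normal [-0.002 -0.947  0.321]
top [355. 275.] 235 mean [ 0.3327 -0.2552  0.0245] normal [0.153 0.059 0.986]
top [436. 296.] 230 mean [ 0.2789 -0.4768  0.0329] normal [ 0.726 -0.663  0.182]
top ring base [0.5568 0.2096] [0.122  0.2343] 5.16
top pink base [ 0.5738 -0.1466] [0.2348 0.1212] 70.01
bench z 9.156299514812005e-05
scene [449. 215.] 813 mean [0.5142 0.1539 0.0998] normal [-0.613  0.255  0.748]
[[0.4659999907016754, 0.12399999797344208], [1.0759999752044678, -0.04100000113248825], [1.0980000495910645, 0.03700000047683716], [0.4869999885559082, 0.20200000703334808]] 0.094 0.777
scene ring base [0.5575 0.2106] [0.1221 0.235 ] 5.16
scene pink base [ 0.5758 -0.1463] [0.2363 0.1204] 70.61
```

View pics/crop1.png

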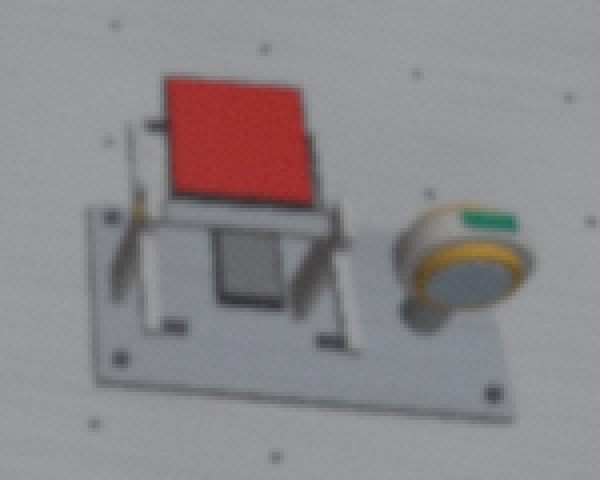

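The crop confirms the target: the gold-rimmed optic and the red flag share one plate. The flag is near 0.1 rad, with the free end towards the robot and the tail on the far side. Station frame: yaw 5.16°, origin about (0.5617, 0.1577). The base measures 122 x 234 mm and the flag's mean sits at x_s = -51 mm, both as expected. Next I'll shut the gripper and travel high.

```bash
cat >> h.py <<'E'
PSI=np.radians(5.16); O=np.array([.5617,.1577])
def stat(tx=None,ty=None,tz=None):
    "fingertip in station mm; remaining to target in row units along tool axes"
    s=r.get_state(); p=np.array(s["tcp_pos"]); c,n=np.cos(PSI),np.sin(PSI); A=np.array([[c,n],[-n,c]])
    q=A@(p[:2]-O); z=p[2]-.011; yaw=s["eef_rot"][2]
    print("t",round(s["time_s"],2),"tip st mm",(q*1e3).round(1),round(z*1e3,1),"rot",np.round(s["eef_rot"],1),"F",np.round(A@np.array(s["contact_force"])[:2],1),round(s["contact_force"][2],1),"w",round(s["gripper_width"],3))
    if tx is not None:
        d=A.T@(np.array([tx,ty])/1e3-q); y=np.radians(yaw)
        print("units x %.2f y %.2f z %.2f yaw %.2f"%((np.cos(y)*d[0]+np.sin(y)*d[1])/.025,(np.sin(y)*d[0]-np.cos(y)*d[1])/.025,(z-tz/1e3)/.025,(yaw-np.degrees(PSI))/4))
E
python3 -m inch '[{"yaw":-1,"y":1,"x":0.8},{"yaw":-1,"y":1,"x":0.8},{"yaw":-1,"y":1,"x":0.8},{"yaw":-1,"y":1,"x":0.8},{"yaw":-1,"y":1,"x":0.8}]' -1 10
python3 -c "from h import *; stat(36,-5,150)"
```

```text
t 0.1 tip st mm [-341.7  526.9] 225.7 rot [179.9  -0.  -14.9] F [0.4 0.4] -0.6 w 0.088
units x 21.50 y 14.79 z 3.03 yaw -5.03validation failed for argument at $[0]...
```

```bash

python3 -m inch '[{"x":0.8,"y":1,"z":0,"yaw":-1},{"x":0.8,"y":1,"z":0,"yaw":-1},{"x":0.8,"y":1,"z":0,"yaw":-1},{"x":0.8,"y":1,"z":0,"yaw":-1},{"x":0.8,"y":1,"z":0,"yaw":-1}]' -1 10
python3 -c "from h import *; stat(36,-5,150)"
```

```text
time_s: 0.52
tcp_pos: [0.2566, 0.5146, 0.2319]
eef_rot: [179.6, 0.1, 6.1]
contact_force: [0.5, 0.2, 0.5]
gripper_width: 0.0599
t 0.52 tip st mm [-271.7  382.9] 220.9 rot [1.796e+02 1.000e-01 6.100e+00] F [0.5 0.2] 0.5 w 0.06
units x 12.05 y 15.72 z 2.84 yaw 0.24
```

```bash

python3 -m inch '[{"x":0.8,"y":1,"z":0,"yaw":0.2},{"x":0.8,"y":1,"z":0,"yaw":0},{"x":0.8,"y":1,"z":0,"yaw":0},{"x":0.8,"y":1,"z":0,"yaw":0},{"x":0.8,"y":1,"z":0,"yaw":0}]' >/dev/null
python3 -m inch '[{"x":0.8,"y":1,"z":0,"yaw":0},{"x":0.8,"y":1,"z":0,"yaw":0},{"x":0.8,"y":1,"z":0,"yaw":0},{"x":0.8,"y":1,"z":0,"yaw":0},{"x":0.8,"y":1,"z":0,"yaw":0}]' 
python3 -c "from h import *; stat(36,-5,150)"
```

```text
time_s: 1.35
tcp_pos: [0.4868, 0.2706, 0.2318]
eef_rot: [179.4, 0.3, 5.8]
contact_force: [0.7, 0.3, -0.0]
gripper_width: 0.0006
t 1.35 tip st mm [-64.4 119.1] 220.8 rot [179.4   0.3   5.8] F [0.8 0.3] -0.0 w 0.001
units x 3.96 y 5.01 z 2.83 yaw 0.16
```

```bash

python3 -m inch '[{"x":0.8,"y":1,"z":0,"yaw":0.2},{"x":0.8,"y":1,"z":0.3,"yaw":0},{"x":0.8,"y":1,"z":0.6,"yaw":0},{"x":0.8,"y":1,"z":0.6,"yaw":0},{"x":0.8,"y":1,"z":0.6,"yaw":0}]' >/dev/null
python3 -m inch '[{"x":0,"y":0,"z":0,"yaw":0}]' 
python3 - <<'E'
from h import *
stat(36,-5,105)
for n in("scene",):
    p,d,i=cap(n); cv2.imwrite("pics/s1.png",cv2.resize(p[100:300,340:580],None,fx=3,fy=3,interpolation=3)[...,::-1])
E
```

```text
time_s: 1.85
tcp_pos: [0.6043, 0.1441, 0.1773]
eef_rot: [179.4, 0.3, 4.8]
contact_force: [-0.1, 0.5, -0.0]
gripper_width: 0.0002
t 1.85 tip st mm [ 41.3 -17.4] 166.3 rot [179.4   0.3   4.8] F [-0.1  0.5] -0.0 w 0.0
units x -0.21 y -0.49 z 2.45 yaw -0.10
```

View pics/s1.png

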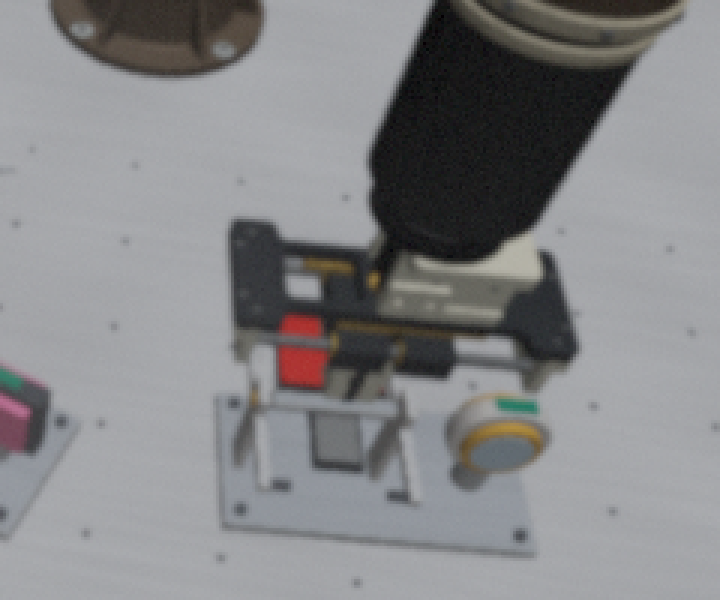

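The gripper body is wide along the hinge direction, as I assumed, and the shut fingers are over the tail. Pressing the tail down.

```bash

python3 -m inch '[{"x":-0.1,"y":-0.3,"z":0.9,"yaw":-0.1},{"x":0,"y":0,"z":0.9,"yaw":0},{"x":0,"y":0,"z":0.7,"yaw":0},{"x":0,"y":0,"z":0,"yaw":0}]' >/dev/null
python3 -c "from h import *; stat(37,-10,80)"
python3 -m inch '[{"x":0,"y":0,"z":0.4,"yaw":0},{"x":0,"y":0,"z":0.4,"yaw":0}]' >/dev/null
python3 -c "from h import *; stat(37,-10,57)"
```

```text
t 2.23 tip st mm [38.4 -8.7] 104.2 rot [1.795e+02 1.000e-01 5.000e+00] F [-1.2 -0.3] -0.2 w 0.0
units x -0.05 y 0.05 z 0.97 yaw -0.03
t 2.4 tip st mm [39.3 -7.3] 86.2 rot [ 1.796e+02 -1.000e-01  5.200e+00] F [-0.6 -1.2] 2.5 w 0.001
units x -0.09 y 0.11 z 1.17 yaw -0.00
```

```bash

python3 -m inch '[{"x":-0.05,"y":0.1,"z":0.4,"yaw":0},{"x":0,"y":0,"z":0.4,"yaw":0},{"x":0,"y":0,"z":0.4,"yaw":0},{"x":0,"y":0,"z":0,"yaw":0}]' >/dev/null
python3 - <<'E'
from h import *
stat(37,-10,57)
p,d,i=cap("scene"); cv2.imwrite("pics/s2.png",cv2.resize(p[100:300,340:580],None,fx=3,fy=3,interpolation=3)[...,::-1])
E
```

```text
t 2.73 tip st mm [39.2 -8.5] 54.9 rot [179.7  -0.3   5.3] F [ 0.6 -0.1] 0.0 w 0.001
units x -0.09 y 0.06 z -0.08 yaw 0.02
```

View pics/s2.png

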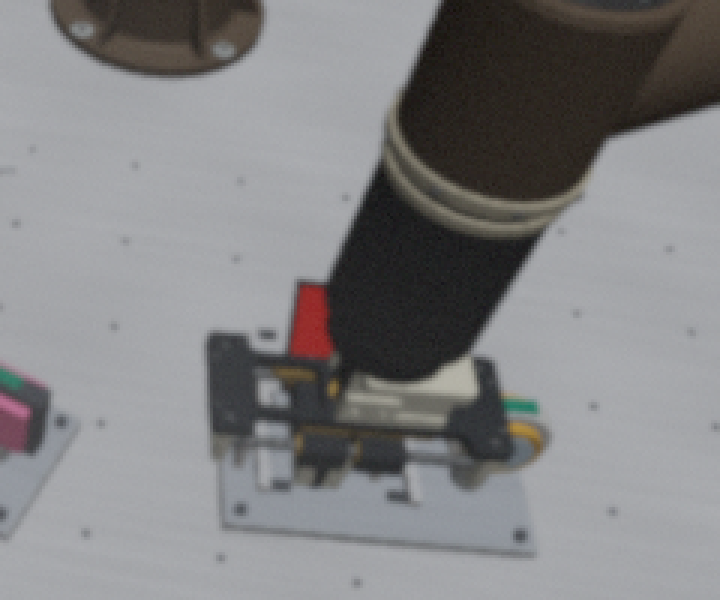

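The flag has risen to about 55° with no body contact. I'll lift, cross over, and come down on its green (near) side.

```bash

python3 -m inch '[{"x":0,"y":0,"z":-1,"yaw":0},{"x":0,"y":0,"z":-1,"yaw":0},{"x":0,"y":0,"z":-1,"yaw":0},{"x":0,"y":0,"z":-1,"yaw":0},{"x":0,"y":0,"z":-1,"yaw":0}]' >/dev/null
python3 -m inch '[{"x":0,"y":0,"z":-1,"yaw":0},{"x":0,"y":0,"z":-0.5,"yaw":0},{"x":-1,"y":0,"z":0,"yaw":0},{"x":-1,"y":0,"z":0,"yaw":0},{"x":-1,"y":0,"z":0,"yaw":0}]' >/dev/null
python3 - <<'E'
from h import *
stat(-100,-5,130)
p,d,i=cap("scene"); v,u=np.mgrid[100:300,340:580].reshape(2,-1)
P=world(np.c_[u,v],d[v,u],i); c,n=np.cos(PSI),np.sin(PSI); q=(P[:,:2]-O)@np.array([[c,-n],[n,c]])
hsv=cv2.cvtColor(p,cv2.COLOR_RGB2HSV)[v,u]; m=(hsv[:,1]>150)&(hsv[:,2]>70)&((hsv[:,0]<6)|(hsv[:,0]>174))&(P[:,2]>.08)&(P[:,2]<.2)
print(m.sum()); a=np.c_[q,P[:,2]][m]*1e3; print(np.percentile(a,[2,50,98],axis=0).round(), "slope deg",np.degrees(np.arctan(-np.polyfit(a[:,0],a[:,2],1)[0])).round())
E
```

```text
t 3.62 tip st mm [-35.9  -9. ] 225.4 rot [ 1.795e+02 -1.000e-01  5.100e+00] F [-0.8  0.9] -0.1 w 0.0
units x -2.56 y -0.16 z 3.81 yaw -0.03
1128
[[-47. -35. 105.]
 [-27.  -0. 134.]
 [ -6.  34. 161.]] slope deg 54.0
```

```bash

python3 -m inch '[{"x":-1,"y":0,"z":0,"yaw":0},{"x":-1,"y":0,"z":0,"yaw":0},{"x":-0.8,"y":0,"z":0,"yaw":0},{"x":0,"y":0,"z":1,"yaw":0},{"x":0,"y":0,"z":1,"yaw":0}]' >/dev/null
python3 -m inch '[{"x":0,"y":0,"z":1,"yaw":0},{"x":0,"y":0,"z":0.6,"yaw":0},{"x":0,"y":0,"z":0,"yaw":0}]' >/dev/null
python3 -c "from h import *; stat(-20,-5,130)"
```

```text
t 4.33 tip st mm [-114.6  -10.3] 138.1 rot [179.9  -0.5   5.1] F [ 0.2 -0.6] -0.3 w 0.0
units x 3.78 y -0.22 z 0.33 yaw -0.02
```

```bash

python3 -m inch '[{"x":0.8,"y":-0.2,"z":0.3,"yaw":0},{"x":0.8,"y":0,"z":0,"yaw":0},{"x":0.7,"y":0,"z":0,"yaw":0},{"x":0.6,"y":0,"z":0,"yaw":0},{"x":0.6,"y":0,"z":0,"yaw":0}]' >/dev/null
python3 -c "from h import *; stat(0,-5,130)"
python3 -m inch '[{"x":0.4,"y":0,"z":0,"yaw":0},{"x":0.4,"y":0,"z":0,"yaw":0}]' >/dev/null
python3 -c "from h import *; stat(0,-5,130)"
```

```text
t 4.75 tip st mm [-26.   -5.9] 135.4 rot [179.9  -0.5   5.2] F [-1.8  0.3] 0.5 w 0.001
units x 1.04 y -0.04 z 0.21 yaw 0.00
t 4.92 tip st mm [-3.8 -6. ] 137.2 rot [179.9  -0.5   5.1] F [-1.8 -0.4] 0.3 w 0.001
units x 0.15 y -0.04 z 0.29 yaw -0.01
```

```bash

python3 -m inch '[{"x":0.5,"y":0,"z":0.1,"yaw":0},{"x":0.5,"y":0,"z":0.2,"yaw":0},{"x":0.4,"y":0,"z":0.2,"yaw":0},{"x":0.3,"y":0,"z":0.3,"yaw":0}]' >/dev/null
python3 -c "from h import *; stat(45,-5,95)"
python3 -m inch '[{"x":0.2,"y":0,"z":0.4,"yaw":0},{"x":0.1,"y":0,"z":0.4,"yaw":0}]' >/dev/null
python3 -c "from h import *; stat(45,-5,95)"
```

```text
t 5.25 tip st mm [43.  -5.9] 120.5 rot [-180.    -0.7    5.1] F [-0.5 -0. ] -0.8 w 0.001
units x 0.08 y -0.04 z 1.02 yaw -0.01
t 5.42 tip st mm [52.8 -5.9] 99.5 rot [-180.    -0.8    5.1] F [-0.7 -0. ] 0.1 w 0.001
units x -0.31 y -0.03 z 0.18 yaw -0.02
```

```bash

python3 -m inch '[{"x":0,"y":0,"z":0.2,"yaw":0},{"x":0,"y":0,"z":0.1,"yaw":0},{"x":0,"y":0,"z":0.1,"yaw":0}]' >/dev/null
python3 -c "from h import *; stat(45,-5,95)"
python3 -m inch '[{"x":0,"y":0,"z":0.1,"yaw":0},{"x":0,"y":0,"z":0.1,"yaw":0}]' >/dev/null
python3 -c "from h import *; stat(45,-5,95)"
```

```text
t 5.67 tip st mm [53.  -5.9] 93.9 rot [179.9  -0.8   5.3] F [-11.1   0.3] 24.4 w 0.001
units x -0.32 y -0.04 z -0.04 yaw 0.03
t 5.83 tip st mm [52.9 -5.9] 94.0 rot [179.9  -1.    5.4] F [-7.5  0.3] 20.9 w 0.0
units x -0.32 y -0.04 z -0.04 yaw 0.06
```

Firm contact at z = 94 mm, which is where the flat flag's upper face should be (90 + 4). I'll lift clear and check.

```bash

python3 -m inch '[{"x":0,"y":0,"z":-0.5,"yaw":0},{"x":0,"y":0,"z":-1,"yaw":0},{"x":0,"y":0,"z":-1,"yaw":0},{"x":0,"y":0,"z":-1,"yaw":0},{"x":0,"y":0,"z":-1,"yaw":0}]' >/dev/null
python3 -m inch '[{"x":-1,"y":0,"z":-0.5,"yaw":0},{"x":-1,"y":0,"z":0,"yaw":0},{"x":-1,"y":0,"z":0,"yaw":0},{"x":-1,"y":0,"z":0,"yaw":0},{"x":-1,"y":0,"z":0,"yaw":0}]' >/dev/null
python3 -m inch '[{"x":-1,"y":0,"z":0,"yaw":0},{"x":-0.5,"y":0,"z":0,"yaw":0},{"x":0,"y":0,"z":0,"yaw":0},{"x":0,"y":0,"z":0,"yaw":0}]' >/dev/null
python3 - <<'E'
from h import *
stat()
p,d,i=cap("scene"); p0,d0,_=pickle.load(open("pics/scene0.pkl","rb")); cv2.imwrite("pics/s3.png",p[...,::-1])
v,u=np.mgrid[180:300,390:540].reshape(2,-1)
P=world(np.c_[u,v],d[v,u],i); c,n=np.cos(PSI),np.sin(PSI); q=(P[:,:2]-O)@np.array([[c,-n],[n,c]])*1e3
hsv=cv2.cvtColor(p,cv2.COLOR_RGB2HSV)[v,u]; m=(hsv[:,1]>100)&(hsv[:,0]>40)&(hsv[:,0]<95)&(abs(q[:,1])<45)&(d[v,u]>0)
a=np.c_[q,P[:,2]*1e3][m]; print(m.sum(),np.percentile(a,[2,50,98],axis=0).round()); f=np.linalg.lstsq(np.c_[a[:,:2],np.ones(len(a))],a[:,2],rcond=None)[0]; print("dz/dx -> short of pi by rad",f[0].round(3))
x=(slice(270,340),slice(250,380)); print("jar/ring region diff",np.abs(p[x].astype(int)-p0[x]).max(), "pink",np.abs(p[165:275,255:370].astype(int)-p0[165:275,255:370]).mean().round(2), "drivers",np.abs(p[115:245,160:350].astype(int)-p0[115:245,160:350]).mean().round(2))
E
```

```text
t 7.0 tip st mm [-124.1   -7.8] 214.9 rot [179.8  -0.8   5.5] F [0.  0.2] 0.4 w 0.0
1077 [[ 15. -36.  92.]
 [ 52.  -0.  94.]
 [ 85.  35.  97.]]
dz/dx -> short of pi by rad -0.006
jar/ring region diff 13 pink 5.91 drivers 6.13
```

View pics/s3.png

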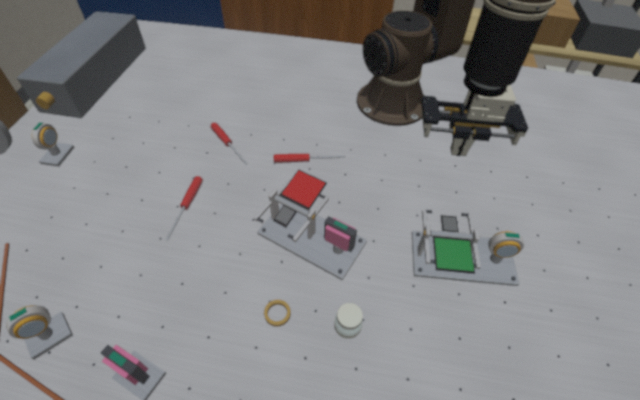

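The view shows the green flag flat at (455,254). The pink flag (303,189), jar (349,318), lens ring (277,312) and drivers are where they began, and the arm is clear. Handing in.

```bash
python3 -c "
from plant import r; print(r.close_job())"
```

```text
the job is handed in; nothing more can be done
None
```

The red flag on the gold-rimmed mount's plate now lies flat with its green face up, and I handed the job in at about 7 s of robot time. With the fingers shut throughout, I pressed the tail down, which raised the flag to about 54°. I then pushed its green side past upright and pressed it onto the far rests.

- **Flag:** the depth readings put it flat at 94 mm above the bench, as expected, and within 0.01 rad of its end stop.
- **Forces:** the last press peaked at about 27 N on the fingertips at the readings I took. The arm ended clear of everything, with contact force near zero.
- **Other things:** in the last picture the pink-window flag, jar, lens ring and drivers look where they began. The jar and lens ring area changed by at most 13 grey levels. The pink mount and driver areas differed by about 6 grey levels on average. I took that for picture noise because nothing there looks moved, but I did not measure those positions again.

One move was refused at the start because its rows left out an axis, and nothing moved. No check failed.

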